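# Set the eccentric guide jaw of a key-stick jig to a stepped gauge

### The job

The jaw of this key-stick jig stands too wide. First turn the eccentric by pushing its lever round until the gap between jaw and fence will take the thin nose of the stepped gauge but not its thick tail; then slide the gauge along the fence, nose first, until its step stops against the end of the jaw, and leave it there, flat on the board. Do not shift the roll of tape or the glass jar.

Things in the scene. Friction and masses are not known exactly. Their poses are not given: they have to be found in the camera images.
- jig: plywood base board screwed to the bench, 200 x 290 x 12 mm; its top is at 12 mm. Origin at bench height; the board reaches x -115 to +85 mm, y -175 to +115 mm in this frame. +x points from the lever side across the lane to the fence; +y is the way the gauge is slid. The jaw's leading end (the face that stops the gauge's step) is always at y = +10 mm of this frame, the jaw reaches from there to y = +60 mm. The eccentric's axis is upright at x = -30, y = +41 mm
- fence_face (a point): wooden fence bar, 28 x 270 x 16 mm, fixed on the board along y; this point is on its face towards the jaw, half-way along and half-way up (20 mm above the bench); axes as the jig's. The fence stands at x 47 to 53 mm of the jig, different each time; it is fixed
- jaw_face (a point): aluminium jaw, 16 mm high (board to 28.5 mm above the bench), slides along the jig's x only; this point is on the face towards the fence, at its leading corner, half-way up; axes as the jig's. The gap is the x distance from here to fence_face, at the start 18 mm or more. It should end between the gauge's two thicknesses, best at 15 mm
- lever (a joint): angle (rad) of the lever of the eccentric, limits -1.1 to 1.1. At 0 the lever points to -x of the jig; seen from above it turns clockwise as the value grows, so the post then stands towards +y: post at x = -30 - 70 cos(q), y = 41 + 70 sin(q) mm in the jig frame. The jaw follows it: its face is at x = 33 - 7.5 q mm, so lowering the value narrows the gap. The lever starts at 0.6 to 1.05, turns stiffly (about 3 N at the post) and stays where it is left
- lever_post (a point): middle of the upright black post near the lever's end, 14 mm thick, 70 mm from the eccentric's axis, standing from the top of the lever bar (16 mm wide, top 40 mm above the bench) to 81 mm above the bench; this point is 60 mm above the bench
- gauge_step (a point): loose steel stepped gauge, 100 mm long, 16 mm high, 0.2 kg, lying on the board ahead of the jaw. In its own axes +y points to the nose and the flat reference side, to be laid on the fence, is the plane x = 0 with the metal on the -x side. Nose: 40 mm long (y 0 to 40), 13 mm thick, its tip bevelled over the last 8 mm. Tail: y 0 to -60, 17 mm thick. This point is on the reference side in the plane of the step, 8 mm up
- gauge_grip (a point): middle of the upright grip rib on the gauge's tail: 12 mm thick (along the gauge's x), 36 mm long (along y), standing from 16 to 56 mm above the gauge's underside; this point is 38 mm above the underside, at x -8.5, y -30, i.e. 30 mm above gauge_step; axes as gauge_step
- tape_center (a point): roll of tape lying flat, 90 mm across, 22 mm high, on the bench beside the jig; this is its centre
- jar_center (a point): small closed glass jar, 56 mm across, 75 mm high, on the bench behind the fence; this is its centre, 37 mm up

How it is judged:
On the way, in this order (a step that is already met when the one before it is completed fails the run):
1. the gap is set between the gauge's two thicknesses (13.2 to 16.8 mm) while the gauge's nose is still outside the jaw (x of jaw_face in the frame of fence_face between -0.0168 and -0.0132 m and y of gauge_step in the frame of jig below -0.032 m), for 0.3 s.
2. the gauge's nose is on its way into the gap, flat on the board and along the fence (slid in, not dropped in) (y of gauge_step in the frame of jig between -0.024 and 0.002 m and x of gauge_step in the frame of fence_face above -0.006 m and z of gauge_step in the frame of jig below 0.0235 m), for 0.05 s.
3. the gauge's step has come up to the jaw's end with the nose in the gap (y of gauge_step in the frame of jig above 0.006 m and x of gauge_step in the frame of fence_face above -0.006 m), for 0.1 s.
At the end, for the whole second after the job is handed in: the gap is 13.2 to 16.8 mm; the gauge lies flat on the board and along the fence (within 5 mm), its nose in the gap and its step within 4 mm of the jaw's end and not past it (2.5 mm allowed); tape and jar not shifted by more than 20 mm (x of jaw_face in the frame of fence_face between -0.0168 and -0.0132 m and y of gauge_step in the frame of jig between 0.006 and 0.0125 m and x of gauge_step in the frame of fence_face between -0.005 and 0.002 m and z of gauge_step in the frame of jig below 0.0225 m and angle between gauge_step's own z axis and vertical below 0.08 rad); the robot touches nothing.
It fails at once if the roll of tape or the glass jar is shifted by more than 20 mm (distance of any of tape_center, jar_center from where it was at the start of the episode above 0.02 m).
It also fails if it takes over 58 s, if anything falls off the work surface, if the arm or the gripper's body presses on something with over 40 N, if the wrist force passes 120 N, or if a joint passes its speed limit or range.

### The arm

A 6-joint arm with a two-finger parallel gripper is mounted at the origin on the work surface. World frame = base frame: x ahead of the robot, y to its left, z up, the work surface at z = 0. Lengths are in m, angles in rad, forces in N, time in s.
With the tool pointing down it reaches from about 0.35 to 0.775 m from the base axis. Payload 5.5 kg.
Tool frame: the origin (TCP) lies on the centre line of the jaws, within the pads' length; the fingertips stand 22 mm ahead of it and the grasp point (between the pads) lies 3 mm ahead of it; z points along the fingers, y is the line along which they close (so a half turn about z gives the same grasp; the last joint's range is limited). The gripper opens to 85 mm and grips with 20 to 120 N. Pads are 22 mm wide; open, the fingers measure 114 mm over their backs; the gripper's body (76 mm by 85 mm) begins 54 mm behind the grasp point. The pads swing forward as they close: fully open they stand 13 mm farther back than shut.
Start: joints at [1.128, 0.313, 0.046, 1.304, 0, 1.431], TCP at [0.171, 0.549, 0.253] pointing down, gripper open.
Joint ranges: [-2.76, 2.76], [-0.86, 1.69], [-1.03, 1.26], [-2.2, 2.34], [-1.47, 1.5], [-3.14, 3.14]. Speed limits (rad/s): [2.57, 2.57, 3.14, 3.14, 3.14, 3.14].

### API

Orientations are given as a rotation vector (axis times angle).
In Python, from cell import status, imaging, job gives the robot as it stands. The module is installed in compiled form; this text tells all that it offers.
- The arm moves only by the shell command python3 -m inch 'ROWS' [OPENING]. ROWS is JSON, a list of rows, each a list of 2 entries, a list of its own where there are three numbers: the shift along the world's x, y, z in m, then the turn, a rotation vector about the world's x, y, z in degrees. In form: [[[tx, ty, tz], [ax, ay, az]], ...]. A call has 1 to 5 rows; each row is the pose to reach, as a shift and turn from the pose commanded when the call began; what a row does not reach only later rows make up. A row lasts 1/10 s, in which the tool goes at most 50 mm and 8.59 degrees, less where a joint would pass 70% of its speed; a pose out of reach is approached as far as the arm can. A call with a gripper value outside its range is refused whole. OPENING is the opening, from 0 (shut) to 1 (fully open), set as the call begins (- or left out, the last holds). The fingers move at their own pace and stop on an object; the grip force is fixed at half the most. Time passes only in rows, so rows that repeat a pose let the fingers close. It gives the time, the measured TCP pose, the force, the opening and the grip force at its end, in the units of the state.
- status.sense(): the state, without advancing time (a new reading comes with each control period).
- imaging.get_image(name): name is "side" or "top"; returns the picture (384x512x3 uint8, red, green, blue); there is no depth.
- imaging.camera_info(name): a dict with "K" (3x3 intrinsics, pixels), "R" (3x3) and "t" (3): a world point X has camera coordinates R X + t. Camera axes: x right, y down, z forward; pixel columns grow to the right and rows downward; lengths in m; the calibration is good to about 2 mm. A picture is of the moment at which its call begins. camera_info takes no time and is no camera call.
- job.finish_job(): hands the job in; it is judged then, once.
The state is a dict: "time_s": time; "qpos": joint angles; "qvel": joint speeds; "tau": joint torques, N m; "tcp_pos": TCP position; "tool_rot": TCP orientation; "wrist_force": force on the tool from outside, world axes, zero at the start; "ft_torque": the same for the moment, N m; "gripper_width": opening from 0.0 (shut) to 1.0 (fully open); "finger_force": force on a finger pad.
Only numpy, scipy, OpenCV 4.12 (cv2) and the standard library are available. Lean on these libraries where they do the work, as an engineer would, in place of code of your own. Each camera call takes 0.05 s, during which the arm holds its last target. There are 200 camera calls.

## Working session

There is one attempt and no reset: what is moved stays moved. The work goes in short steps, Python scripts to look and compute and a shell command to move; the robot and the scene stay as the last step left them, time stands still between calls to the robot, and variables do not carry over. Pictures are saved under pics/ and viewed, at most 10 in all, crops included, and the job is handed in when it is done.

```bash
mkdir -p pics; python3 - <<'E'
from cell import status, imaging
import cv2
for n in("top","side"):
    cv2.imwrite(f"pics/{n}0.png",imaging.get_image(n)[:,:,::-1])
    c=imaging.camera_info(n);print(n,c["K"],c["R"],c["t"])
print(status.sense())
E
```

```text
top [[430.58076331   0.         255.36122778]
 [  0.         430.58076331 188.1176869 ]
 [  0.           0.           1.        ]] [[-0.00587948 -0.99998184  0.00132505]
 [-0.97910995  0.00548743 -0.20325747]
 [ 0.20324651 -0.00249241 -0.97912443]] [0.08504657 0.57460747 0.75979917]
side [[408.53162106   0.         261.20473972]
 [  0.         408.53162106 201.00541826]
 [  0.           0.           1.        ]] [[ 0.70622794 -0.70793316 -0.00852829]
 [-0.38208736 -0.37097067 -0.84639826]
 [ 0.59602965  0.60100865 -0.53248217]] [-0.35374799  0.30085301  0.45278844]
{'time_s': 0.1, 'qpos': array([1.12836333e+00, 3.13940144e-01, 4.50707185e-02, 1.30358893e+00,
       5.76459146e-05, 1.43117445e+00]), 'qvel': array([-0.00045853, -0.00358842,  0.00360224,  0.00153993, -0.0007115 ,
        0.00041589]), 'tau': array([ 3.49883361e-03, -4.81724167e+01,  2.99243653e+01,  1.27109824e-02,
       -7.71286949e-06,  5.03244252e-06]), 'tcp_pos': array([0.17129069, 0.54845122, 0.25248062]), 'tool_rot': array([-4.73759061e-01, -3.10512601e+00,  2.47452249e-03]), 'wrist_force': array([ 0.22063219,  0.6873266 , -0.38206257]), 'ft_torque': array([-0.02013053, -0.00374115, -0.03325347]), 'finger_force': 0.0, 'gripper_width': 1.0006845054853897}
```

View pics/top0.png

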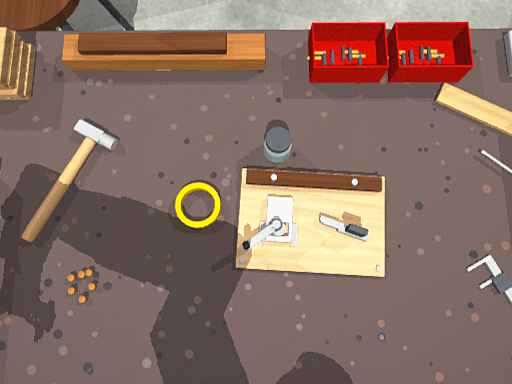

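View pics/side0.png

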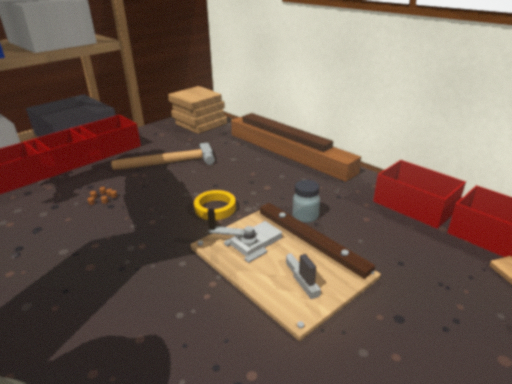

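The top view shows the board at about u 237-385, v 168-276. The fence is along its upper edge, the lever post is near (246,245), the gauge is at (343,227), the tape at (198,205) and the jar at (278,143). I'll enlarge it for precise corners.

```bash
python3 - <<'E'
import cv2
a=cv2.imread("pics/top0.png")[160:285,225:395]
cv2.imwrite("pics/top0c.png",cv2.resize(a,None,fx=4.7,fy=4.7,interpolation=cv2.INTER_CUBIC))
a=cv2.imread("pics/side0.png")[195:340,185:385]
cv2.imwrite("pics/side0c.png",cv2.resize(a,None,fx=4,fy=4,interpolation=cv2.INTER_CUBIC))
E
```

```text
(no output)
```

View pics/top0c.png

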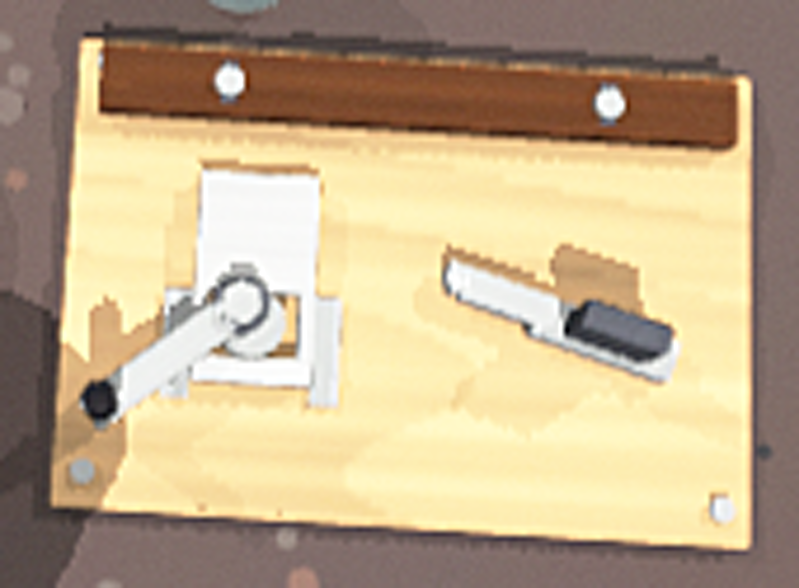

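View pics/side0c.png

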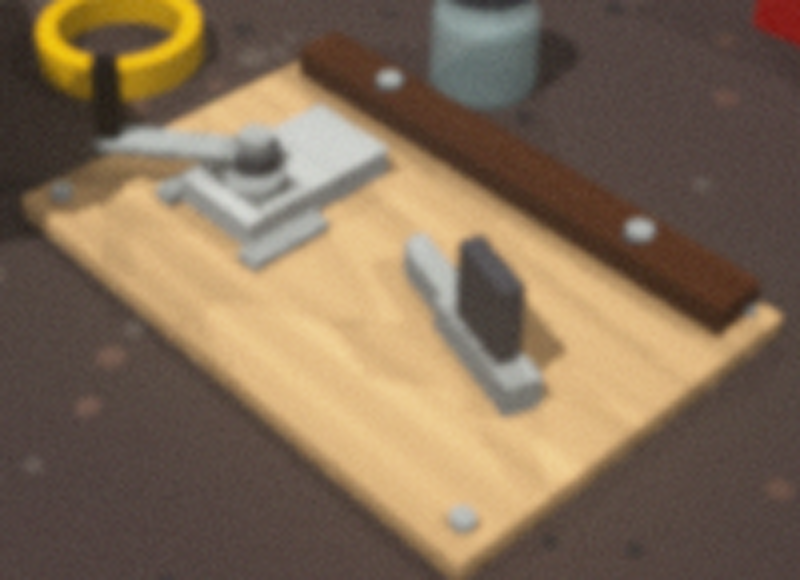

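```bash
cat > h.py <<'E'
import numpy as np, cv2
from cell import imaging, status
from scipy.optimize import least_squares
I={n:imaging.camera_info(n) for n in("top","side")}
def proj(n,X):
    c=I[n];p=(np.atleast_2d(X)@np.array(c["R"]).T+c["t"])@np.array(c["K"]).T
    return p[:,:2]/p[:,2:]
OFF={"top":(225,160,4.7),"side":(185,195,4.)}
def px(n,c): o=OFF[n]; return (np.array(c)+.5)/o[2]-.5+o[:2]
def w(pose,l):  # l in mm, z above bench
    x,y,a=pose;c,s=np.cos(a),np.sin(a);l=np.array(l)/1000.
    return np.array([x+c*l[0]-s*l[1],y+s*l[0]+c*l[1],l[2]])
E
cat > fit.py <<'E'
from h import *
J=[("top",(82,38),(85,115,12)),("top",(752,76),(85,-175,12)),("top",(52,507),(-115,115,12)),("top",(750,549),(-115,-175,12)),
("side",(25,200),(-115,115,12)),("side",(457,572),(-115,-175,12)),("side",(783,315),(85,-175,12))]
F=[("top",(100,111),115-12.5,28),("top",(735,150),-165,28)]  # fence face edge
def fj(p):
    r=[]
    for n,c,l in J: r+=list(proj(n,w(p[:3],l))[0]-px(n,c))
    f,q=p[3]*100,p[4]
    for n,c,y,z in F: r.append((proj(n,w(p[:3],(f,y,z)))[0]-px(n,c))[1])
    for n,c in (("top",(100,395)),("side",(107,57))):
        r+=list(proj(n,w(p[:3],(-30-70*np.cos(q),41+70*np.sin(q),81)))[0]-px(n,c))
    r+=list(proj("top",w(p[:3],(33-7.5*q,10,28.5)))[0]-px("top",(320,172)))
    return np.array(r)
s=least_squares(fj,[.55,.05,0,.5,.8],loss="soft_l1",x_scale=[.01,.01,.05,.05,.1])
print("jig",s.x.round(4));print(fj(s.x).round(1));j=s.x
G=[("top",(665,381),(-17,-60,28)),("top",(680,345),(0,-60,28)),("top",(527,331),(-17,0,28)),
("top",(583,299),(-2.5,-12,68)),("top",(674,328),(-2.5,-48,68)),
("side",(507,404),(-17,-60,28)),("side",(545,375),(0,-60,28)),("side",(468,240),(-14.5,-12,68)),("side",(523,285),(-2.5,-48,68)),("side",(505,296),(-14.5,-48,68))]
fg=lambda p:np.concatenate([proj(n,w(p,l))[0]-px(n,c) for n,c,l in G])
s=least_squares(fg,[.53,-.03,-.3],loss="soft_l1",x_scale=[.01,.01,.05]);g=s.x
print("gauge",g.round(4));print(fg(g).round(1))
q=j[4];print("post",w(j,(-30-70*np.cos(q),41+70*np.sin(q),60)),"grip",w(g,(-8.5,-30,50)))
np.savez("fit.npz",j=j,g=g)
for n in OFF:
    im=cv2.imread(f"pics/{n}0c.png")
    def dr(pose,L,col):
        P=[((a-OFF[n][:2]+.5)*OFF[n][2]-.5) for a in proj(n,np.array([w(pose,l) for l in L]))]
        cv2.polylines(im,[np.int32(np.round(P))],True,col,1)
    dr(j,[(85,115,12),(85,-175,12),(-115,-175,12),(-115,115,12)],(0,0,255))
    f=j[3]*100;dr(j,[(f,102.5,28),(f,-165,28)],(0,255,0))
    dr(j,[(33-7.5*q,10,28.5),(33-7.5*q,60,28.5)],(255,0,0))
    dr(g,[(0,40,28),(0,-60,28),(-17,-60,28),(-17,0,28),(-13,0,28),(-13,40,28)],(255,0,0))
    dr(g,[(-2.5,-12,68),(-2.5,-48,68),(-14.5,-48,68),(-14.5,-12,68)],(0,255,0))
    cv2.imwrite(f"pics/{n}_ov.png",im)
a=cv2.imread("pics/top_ov.png");b=cv2.imread("pics/side_ov.png")
cv2.imwrite("pics/ov.png",np.hstack([cv2.resize(a[150:430,400:800],None,fx=1,fy=1),b[200:480,370:770]]))
E
python3 fit.py
```

```text
jig [ 5.361e-01 -9.000e-04 -6.570e-02  4.845e-01  9.062e-01]
[ 0.1 -0.5  0.3 -0.2 -0.4 -0.5  0.9 -0.3 -1.9 -0.5  0.1 -0.6  0.2  0.5
  0.2 -0.2 -0.2 -0.5 -1.2  0.8  0.5  0.9]
gauge [ 0.5134 -0.0821 -0.3331]
[ 1.1 -0.4  0.3 -1.1  0.6  0.2  1.2 -0.6  0.6 -0.5 -0.8 -3.  -1.1  0.8
 -4.1  0.2  0.5  0.1 -1.6 -0.4]Traceback (most recent call last):
  File "fit.py", line 22, in <module>
    q=j[4];print("post",w(j,(-30-70*np.cos(q),41+70*np.sin(q),60)),"grip",w(g,(-8.5,-30,50)))
                        ~^^^^^^^^^^^^^^^^^^^^^^^^^^^^^^^^^^^^^^^^^
  File "h.py", line 11, in w
    x,y,a=pose;c,s=np.cos(a),np.sin(a);l=np.array(l)/1000.
    ^^^^^
ValueError: too many values to unpack (expected 3)
```

```bash
sed -i 's/x,y,a=pose;/x,y,a=pose[:3];/' h.py; python3 fit.py
```

```text
jig [ 5.361e-01 -9.000e-04 -6.570e-02  4.845e-01  9.062e-01]
[ 0.1 -0.5  0.3 -0.2 -0.4 -0.5  0.9 -0.3 -1.9 -0.5  0.1 -0.6  0.2  0.5
  0.2 -0.2 -0.2 -0.5 -1.2  0.8  0.5  0.9]
gauge [ 0.5134 -0.0821 -0.3331]
[ 1.1 -0.4  0.3 -1.1  0.6  0.2  1.2 -0.6  0.6 -0.5 -0.8 -3.  -1.1  0.8
 -4.1  0.2  0.5  0.1 -1.6 -0.4]
post [0.46937691 0.09984234 0.06      ] grip [ 0.49552918 -0.10765746  0.05      ]
```

View pics/ov.png

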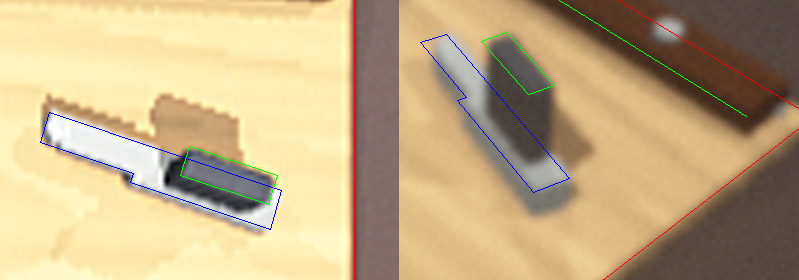

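The overlay agrees to 1–2 px in both views, so the fit is good enough to grasp the post and the rib. Moving above the post now.

```bash
for i in 1; do
python3 -m inch '[[[0.025,-0.037,0],[0,0,-4]],[[0.05,-0.075,-0.01],[0,0,-8]],[[0.075,-0.112,-0.02],[0,0,-12]],[[0.1,-0.15,-0.03],[0,0,-16]],[[0.1,-0.15,-0.03],[0,0,-16]]]' 0.5
python3 -m inch '[[[0.025,-0.037,0],[0,0,-4]],[[0.05,-0.075,-0.01],[0,0,-8]],[[0.075,-0.112,-0.02],[0,0,-12]],[[0.1,-0.15,-0.03],[0,0,-16]],[[0.1,-0.15,-0.03],[0,0,-16]]]'
python3 -m inch '[[[0.025,-0.037,0],[0,0,-2]],[[0.05,-0.075,-0.01],[0,0,-4]],[[0.075,-0.112,-0.02],[0,0,-6]],[[0.098,-0.149,-0.03],[0,0,-6]],[[0.098,-0.149,-0.03],[0,0,-6]]]'
done
python3 - <<'E'
from h import *
print(status.sense()["tool_rot"])
def pl(n,u,z):
    c=I[n];R=np.array(c["R"]);C=-R.T@np.array(c["t"]);d=R.T@np.linalg.solve(np.array(c["K"]),[*u,1]);return C+d*(z-C[2])/d[2]
print("tape",pl("top",(198,205),.022),"jar",pl("top",(278,134),.075))
j=np.load("fit.npz")["j"]
for q in (j[4],.7,.5,.3,.1,-.06): print(round(q,3),w(j,(-30-70*np.cos(q),41+70*np.sin(q),66))-w(j,(-30-70*np.cos(j[4]),41+70*np.sin(j[4]),66)),np.degrees(j[4]-q).round(1))
E
```

```text
time_s: 0.6
tcp_pos: [0.2727, 0.3943, 0.2216]
tool_rot: [-0.912, -3.006, 0.007]
wrist_force: [0.2, 0.3, 0.1]
gripper_width: 0.499
finger_force: 0.0
time_s: 1.1
tcp_pos: [0.3733, 0.2453, 0.1921]
tool_rot: [-1.323, -2.85, 0.003]
wrist_force: [-0.7, 0.4, -0.2]
gripper_width: 0.501
finger_force: 0.0
time_s: 1.6
tcp_pos: [0.4717, 0.097, 0.1622]
tool_rot: [1.465, 2.778, -0.001]
wrist_force: [-1.8, 0.5, 1.0]
gripper_width: 0.506
finger_force: 0.0
[ 1.46523028e+00  2.77848269e+00 -1.08990341e-03]
tape [0.54937772 0.19500901 0.022     ] jar [0.6772743  0.03784491 0.075     ]
0.906 [0. 0. 0.] 0.0
0.7 [-0.01099943 -0.00930185  0.        ] 11.8
0.5 [-0.01963207 -0.02029389  0.        ] 23.3
0.3 [-0.02590886 -0.03278186  0.        ] 34.7
0.1 [-0.02957955 -0.04626792  0.        ] 46.2
-0.06 [-0.03053771 -0.05741487  0.        ] 55.4
```

```bash

python3 -m inch '[[[-0.002,0.003,-0.03],[0,0,0]],[[-0.002,0.003,-0.06],[0,0,0]],[[-0.002,0.003,-0.085],[0,0,0]],[[-0.002,0.003,-0.094],[0,0,0]],[[-0.002,0.003,-0.094],[0,0,0]]]'
python3 -m inch '[[[0,0,0],[0,0,0]],[[0,0,0],[0,0,0]],[[0,0,0],[0,0,0]],[[0,0,0],[0,0,0]],[[0,0,0],[0,0,0]]]' 0
python3 -c "
from cell import imaging;import cv2,numpy as np
a=imaging.get_image('top')[170:285,225:325,::-1];b=imaging.get_image('side')[170:285,185:285,::-1]
cv2.imwrite('pics/g1.png',cv2.resize(np.hstack([a,b]),None,fx=4,fy=4))"
```

```text
time_s: 2.1
tcp_pos: [0.4661, 0.1038, 0.0683]
tool_rot: [-1.456, -2.781, 0.002]
wrist_force: [-0.3, 0.3, 0.0]
gripper_width: 0.501
finger_force: 0.0
time_s: 2.6
tcp_pos: [0.4683, 0.1032, 0.0708]
tool_rot: [1.458, 2.781, 0.003]
wrist_force: [-1.6, 1.8, 6.3]
gripper_width: 0.145
finger_force: 58.4
```

View pics/g1.png

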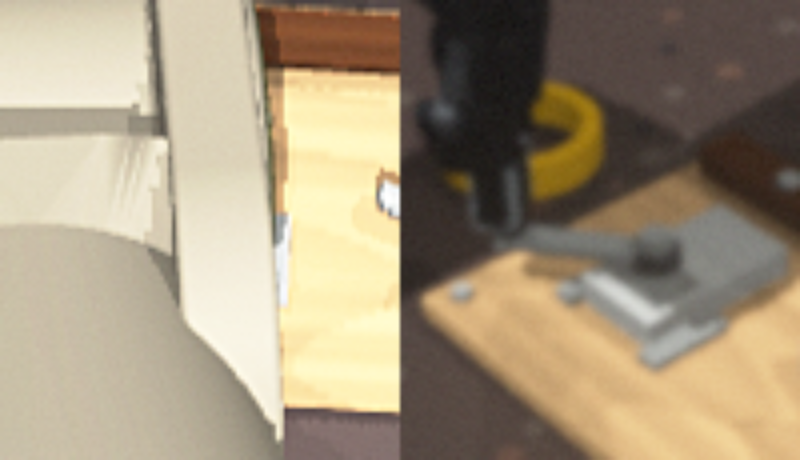

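```bash

python3 -m inch '[[[-0.0058,-0.0042,0.002],[0,0,6]],[[-0.011,-0.0093,0.002],[0,0,11.8]],[[-0.0159,-0.015,0.002],[0,0,18]],[[-0.0196,-0.0203,0.002],[0,0,23.3]],[[-0.023,-0.0264,0.002],[0,0,29]]]'
python3 -m inch '[[[-0.0029,-0.0064,0],[0,0,5.7]],[[-0.005,-0.013,0],[0,0,11]],[[-0.0066,-0.0199,0],[0,0,17.2]],[[-0.0073,-0.0265,0],[0,0,23]],[[-0.0075,-0.031,0],[0,0,26.4]]]'
python3 -m inch '[[[0,0,0],[0,0,0]],[[0,0,0],[0,0,0]]]'
python3 - <<'E'
from h import *
j=np.load("fit.npz")["j"];s=status.sense();p=s["tcp_pos"];c,si=np.cos(j[2]),np.sin(j[2]);d=p[:2]-j[:2];l=np.array([c*d[0]+si*d[1],-si*d[0]+c*d[1]])*1e3
print(l,np.arctan2(l[1]-41,-30-l[0]),np.hypot(l[0]+30,l[1]-41))
E
```

```text
time_s: 3.2
tcp_pos: [0.4447, 0.0761, 0.071]
tool_rot: [0.711, 3.059, 0.0]
wrist_force: [4.2, -0.7, -9.2]
gripper_width: 0.14
finger_force: 59.9
time_s: 3.7
tcp_pos: [0.4369, 0.0449, 0.071]
tool_rot: [-0.005, 3.142, -0.0]
wrist_force: [2.3, -0.5, -7.8]
gripper_width: 0.148
finger_force: 60.0
time_s: 3.9
tcp_pos: [0.4369, 0.0446, 0.071]
tool_rot: [-0.003, -3.141, 0.003]
wrist_force: [1.4, -6.9, -9.6]
gripper_width: 0.148
finger_force: 59.9
[-101.93954     38.8177372] -0.030325378849078512 71.9726315059189
```

```bash

python3 -m inch '[[[0,0,0],[0,0,0]],[[0,0,0],[0,0,0]],[[0,0,0.03],[0,0,0]],[[0,0,0.06],[0,0,0]],[[0,0,0.1],[0,0,0]]]' 0.5
python3 -m inch '[[[0.006,-0.015,0],[0,0,7]],[[0.012,-0.03,0],[0,0,14]],[[0.018,-0.046,0],[0,0,21]],[[0.025,-0.065,0],[0,0,28]],[[0.029,-0.076,0],[0,0,35]]]'
python3 -m inch '[[[0.006,-0.015,0],[0,0,7]],[[0.012,-0.03,0],[0,0,14]],[[0.018,-0.046,0],[0,0,21]],[[0.025,-0.065,0],[0,0,28]],[[0.029,-0.076,0],[0,0,36]]]'
python3 -m inch '[[[0,0,0],[0,0,0]],[[0,0,0],[0,0,0]]]'
python3 -c "
from cell import imaging;import cv2,numpy as np
a=imaging.get_image('top');b=imaging.get_image('side')
cv2.imwrite('pics/t2.png',a[:,:,::-1]);cv2.imwrite('pics/s2.png',b[:,:,::-1])
cv2.imwrite('pics/g2.png',np.hstack([cv2.resize(a[160:285,225:310,::-1],None,fx=4.7,fy=4.7,interpolation=2),cv2.resize(b[195:340,185:285,::-1],None,fx=4,fy=4,interpolation=2)[:587]]))" 2>&1 | tail -1
python3 -c "
import cv2,numpy as np
a=cv2.imread('pics/t2.png');b=cv2.imread('pics/s2.png')
A=cv2.resize(a[160:285,225:310],None,fx=4,fy=4,interpolation=2);B=cv2.resize(b[195:320,185:285],None,fx=4,fy=4,interpolation=2)
cv2.imwrite('pics/g2.png',np.hstack([A,B]))"
```

```text
time_s: 4.4
tcp_pos: [0.4361, 0.046, 0.172]
tool_rot: [0.002, -3.14, -0.001]
wrist_force: [1.2, -0.4, -0.8]
gripper_width: 0.501
finger_force: 0.0
time_s: 4.9
tcp_pos: [0.467, -0.0312, 0.1722]
tool_rot: [-0.952, 2.992, -0.001]
wrist_force: [-0.2, -0.1, -0.2]
gripper_width: 0.5
finger_force: 0.0
time_s: 5.4
tcp_pos: [0.4961, -0.1073, 0.1721]
tool_rot: [-1.831, 2.551, -0.002]
wrist_force: [-0.1, -0.4, 0.2]
gripper_width: 0.5
finger_force: 0.0
time_s: 5.6
tcp_pos: [0.495, -0.1061, 0.1716]
tool_rot: [-1.821, 2.56, 0.0]
wrist_force: [-0.3, 0.2, 0.4]
gripper_width: 0.501
finger_force: 0.0
ValueError: all the input array dimensions except for the concatenation axis must match exactly, but along dimension 0, the array at index 0 has size 588 and the array at index 1 has size 580
```

View pics/g2.png

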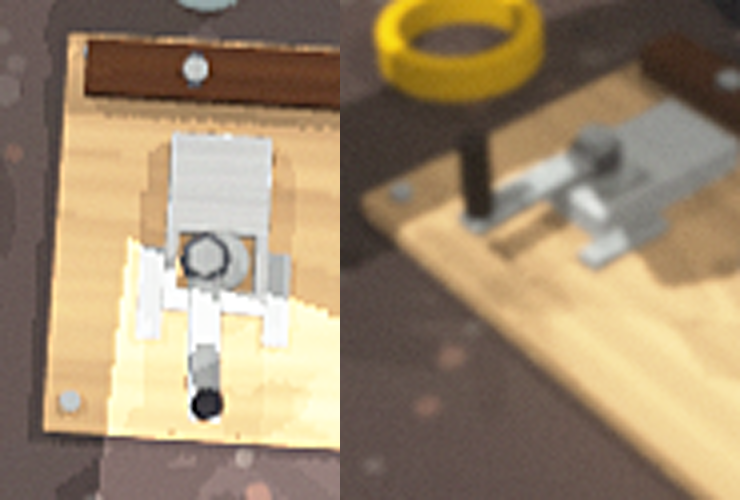

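The lever now points almost straight to -x, with the post at crop (207,403). The jaw's front edge is at v≈135 and the fence's lower edge at v≈105. That fence edge could be the foot of the fence face rather than its top, so I'll check the gap at sub-pixel level.

```bash
python3 - <<'E'
from h import *
a=cv2.imread("pics/t2.png").astype(float)
j=np.load("fit.npz")["j"]
# profile along jig x at z=28, averaged over y ranges
xs=np.arange(25,92,1.0)
for ys in ((14,55),(-60,0)):
    P=np.zeros((len(xs),3))
    Y=np.linspace(*ys,30)
    for i,x in enumerate(xs):
        p=proj("top",np.array([w(j,(x,y,28)) for y in Y])).astype(np.float32)
        P[i]=cv2.remap(a.astype(np.float32),p[:,0].reshape(1,-1),p[:,1].reshape(1,-1),1).reshape(-1,3).mean(0)
    print(ys);print(" ".join(f"{x:.0f}:{int(p[2])}/{int(p[0])}" for x,p in zip(xs,P)))
E
```

```text
(14, 55)
25:209/207 26:209/207 27:210/208 28:211/209 29:212/212 30:215/217 31:215/209 32:213/188 33:215/163 34:219/140 35:222/127 36:223/126 37:216/124 38:203/118 39:188/109 40:173/101 41:165/96 42:162/94 43:162/95 44:167/98 45:168/98 46:157/91 47:131/74 48:99/53 49:74/36 50:68/28 51:79/30 52:90/33 53:95/36 54:97/39 55:96/41 56:94/44 57:94/46 58:93/47 59:96/51 60:104/60 61:111/67 62:116/73 63:121/77 64:123/79 65:126/80 66:127/80 67:128/79 68:127/78 69:123/74 70:115/68 71:106/60 72:99/53 73:94/46 74:93/41 75:91/36 76:100/39 77:128/57 78:156/83 79:160/95 80:145/94 81:123/89 82:101/82 83:91/79 84:92/78 85:93/78 86:93/77 87:92/76 88:91/75 89:91/75 90:90/74 91:88/72
(-60, 0)
25:230/143 26:230/142 27:231/143 28:231/143 29:232/144 30:231/143 31:230/143 32:228/141 33:227/140 34:226/139 35:227/140 36:227/140 37:224/137 38:216/130 39:203/122 40:192/114 41:184/109 42:181/108 43:182/108 44:184/109 45:182/108 46:169/98 47:142/80 48:106/57 49:77/37 50:69/28 51:80/30 52:92/35 53:99/38 54:100/40 55:99/39 56:97/38 57:94/36 58:92/35 59:91/35 60:92/35 61:93/36 62:96/38 63:98/39 64:101/40 65:104/40 66:106/40 67:106/40 68:105/40 69:103/40 70:100/39 71:98/39 72:97/39 73:96/38 74:94/37 75:92/35 76:99/38 77:125/57 78:152/82 79:155/93 80:141/93 81:121/89 82:101/83 83:93/79 84:95/80 85:96/80 86:97/80 87:97/80 88:97/80 89:98/80 90:98/81 91:98/81
```

```bash
cat > gap.py <<'E'
import sys
from h import *
from scipy.ndimage import gaussian_filter1d as gf
j=np.load("fit.npz")["j"]
def prof(im,ys,xs):
    Y=np.linspace(*ys,60)
    return np.array([cv2.remap(im,*[p.reshape(1,-1) for p in proj("top",np.array([w(j,(x,y,28)) for y in Y])).astype(np.float32).T],1).mean() for x in xs])
C=-np.array(I["top"]["R"]).T@I["top"]["t"]
def shift(x,z=12.): X=w(j,(x,0,0))[0]; return (X-C[0])*1e3*(28-z)/(C[2]*1e3-28)  # apparent drop toward camera at z28
xs=np.arange(25,95,.25)
def model(p):  # f, off-board edge, levels
    f,s,be,B1,F,T,B2,K=p
    v=np.where(xs<f-shift(f),B1,np.where(xs<f,F,np.where(xs<f+28,T,np.where(xs<be,B2,K))))
    # soften to subsample
    m=lambda e:1/(1+np.exp(-(xs-e)/.15))
    v=B1+(F-B1)*m(f-shift(f))+(T-F)*m(f)+(B2-T)*m(f+28)+(K-B2)*m(be)
    return gf(v,s/.25,mode="nearest")
for fn in sys.argv[1:]:
    im=cv2.imread(fn)[:,:,2].astype(np.float32); bl=cv2.imread(fn)[:,:,0].astype(np.float32)
    for ys in ((-50,0),(-100,-60)):
        d=prof(im,ys,xs);k=(xs>43)&(xs<90)&~((xs>57)&(xs<73))
        r=least_squares(lambda p:(model(p)-d)[k],[50,1.2,81,d[72],60,97,220,95],bounds=([44,.5,78,120,20,80,120,70],[56,2.5,86,255,90,115,255,115]))
        print(fn,ys,"fence",r.x.round(2),"rms",np.sqrt(np.mean(r.fun**2)).round(1))
    d=prof(bl,(14,56),xs);k=(xs<39)
    g=np.diff(d)
    kk=(xs[:-1]>29)&(xs[:-1]<39);print("jaw edge",np.sum((xs[:-1]+.125)[kk]*np.minimum(g[kk],0))/np.sum(np.minimum(g[kk],0)))
E
python3 gap.py pics/t2.png pics/top0.png
```

```text
pics/t2.png (-50, 0) fence [ 50.5    1.31  79.86 183.13  61.04  96.98 255.    94.42] rms 5.2
pics/t2.png (-100, -60) fence [ 50.47   1.17  79.69 199.6   87.03 115.   255.   105.97] rms 7.1
jaw edge 33.50350520515816
pics/top0.png (-50, 0) fence [ 50.79   1.11  79.5  246.69  86.14 115.   255.    92.92] rms 12.1
pics/top0.png (-100, -60) fence [ 50.58   1.14  79.4  248.85  90.   115.   255.   102.09] rms 13.6
jaw edge 37.122684693064045
```

```bash

python3 -m inch '[[[-0.006,0.015,0],[0,0,-7]],[[-0.012,0.03,0],[0,0,-14]],[[-0.018,0.046,0],[0,0,-21]],[[-0.025,0.065,0],[0,0,-28]],[[-0.029,0.076,0],[0,0,-36]]]' 0.5
python3 -m inch '[[[-0.006,0.015,0],[0,0,-7]],[[-0.012,0.03,0],[0,0,-14]],[[-0.018,0.046,0],[0,0,-21]],[[-0.025,0.065,0],[0,0,-28]],[[-0.029,0.075,0],[0,0,-35]]]'
python3 -m inch '[[[0,0,-0.03],[0,0,0]],[[0,0,-0.06],[0,0,0]],[[0,0,-0.09],[0,0,0]],[[0,0,-0.1],[0,0,0]],[[0,0,-0.1],[0,0,0]]]'
python3 -m inch '[[[0,0,0],[0,0,0]],[[0,0,0],[0,0,0]],[[0,0,0],[0,0,0]],[[0,0,0],[0,0,0]],[[0,0,0],[0,0,0]]]' 0
python3 -m inch '[[[0.0001,-0.005,0],[0,0,4]],[[0.0004,-0.0105,0],[0,0,8]],[[0.0012,-0.0157,0],[0,0,12]],[[0.0023,-0.0208,0],[0,0,17]],[[0.0023,-0.0208,0],[0,0,17]]]'
python3 -m inch '[[[0,0,0],[0,0,0]],[[0,0,0],[0,0,0]]]'
```

```text
time_s: 6.2
tcp_pos: [0.4649, -0.0286, 0.1714]
tool_rot: [0.938, -2.998, -0.001]
wrist_force: [0.0, -1.3, -0.6]
gripper_width: 0.497
finger_force: 0.0
time_s: 6.7
tcp_pos: [0.4358, 0.0463, 0.1715]
tool_rot: [-0.006, -3.141, -0.001]
wrist_force: [0.1, -0.2, -0.8]
gripper_width: 0.499
finger_force: 0.0
time_s: 7.2
tcp_pos: [0.4354, 0.045, 0.0703]
tool_rot: [0.001, -3.138, -0.001]
wrist_force: [-0.9, 0.0, 0.3]
gripper_width: 0.502
finger_force: 0.0
time_s: 7.7
tcp_pos: [0.4382, 0.0445, 0.0728]
tool_rot: [-0.001, 3.139, 0.0]
wrist_force: [-1.7, 1.0, 7.7]
gripper_width: 0.147
finger_force: 58.4
time_s: 8.2
tcp_pos: [0.441, 0.0233, 0.0728]
tool_rot: [-0.467, 3.103, -0.001]
wrist_force: [-0.1, -0.6, 5.2]
gripper_width: 0.143
finger_force: 58.5
time_s: 8.4
tcp_pos: [0.441, 0.0233, 0.0729]
tool_rot: [-0.465, 3.103, -0.002]
wrist_force: [0.3, -0.7, 5.5]
gripper_width: 0.145
finger_force: 58.5
```

```bash

python3 -m inch '[[[0,0,0],[0,0,0]],[[0,0,0],[0,0,0]],[[0,0,0.03],[0,0,0]],[[0,0,0.06],[0,0,0]],[[0,0,0.1],[0,0,0]]]' 0.5
python3 -m inch '[[[0.006,-0.015,0],[0,0,6]],[[0.012,-0.03,0],[0,0,12]],[[0.018,-0.046,0],[0,0,18]],[[0.025,-0.06,0],[0,0,24]],[[0.029,-0.07,0],[0,0,30]]]'
python3 -m inch '[[[0.006,-0.015,0],[0,0,6]],[[0.012,-0.03,0],[0,0,12]],[[0.018,-0.046,0],[0,0,18]],[[0.0255,-0.061,0],[0,0,24]],[[0.0255,-0.061,0],[0,0,24]]]'
python3 -m inch '[[[0,0,0],[0,0,0]],[[0,0,0],[0,0,0]]]'
python3 -c "
from cell import imaging;import cv2,numpy as np
a=imaging.get_image('top');b=imaging.get_image('side')
cv2.imwrite('pics/t3.png',a[:,:,::-1]);cv2.imwrite('pics/s3.png',b[:,:,::-1])
A=cv2.resize(a[160:285,225:325,::-1],None,fx=4,fy=4,interpolation=2);B=cv2.resize(b[220:345,245:345,::-1],None,fx=4,fy=4,interpolation=2)
cv2.imwrite('pics/g3.png',np.hstack([A,B]))"
python3 gap.py pics/t3.png
```

```text
time_s: 8.9
tcp_pos: [0.4378, 0.0238, 0.1712]
tool_rot: [0.465, -3.104, -0.002]
wrist_force: [0.7, -0.2, -0.5]
gripper_width: 0.502
finger_force: 0.0
time_s: 9.4
tcp_pos: [0.4685, -0.0472, 0.1712]
tool_rot: [1.259, -2.878, -0.0]
wrist_force: [0.4, -0.1, -0.3]
gripper_width: 0.499
finger_force: 0.0
time_s: 9.9
tcp_pos: [0.4946, -0.1089, 0.1711]
tool_rot: [-1.824, 2.558, -0.001]
wrist_force: [0.6, 0.6, 1.0]
gripper_width: 0.497
finger_force: 0.0
time_s: 10.1
tcp_pos: [0.4932, -0.1067, 0.1711]
tool_rot: [1.824, -2.557, -0.002]
wrist_force: [-0.3, -0.1, 1.1]
gripper_width: 0.497
finger_force: 0.0
pics/t3.png (-50, 0) fence [ 50.52   1.31  79.87 184.18  60.64  97.5  255.    95.05] rms 5.3
pics/t3.png (-100, -60) fence [ 50.47   1.21  79.73 202.74  90.   115.   255.   106.46] rms 7.7
jaw edge 35.46682072960606
```

View pics/g3.png

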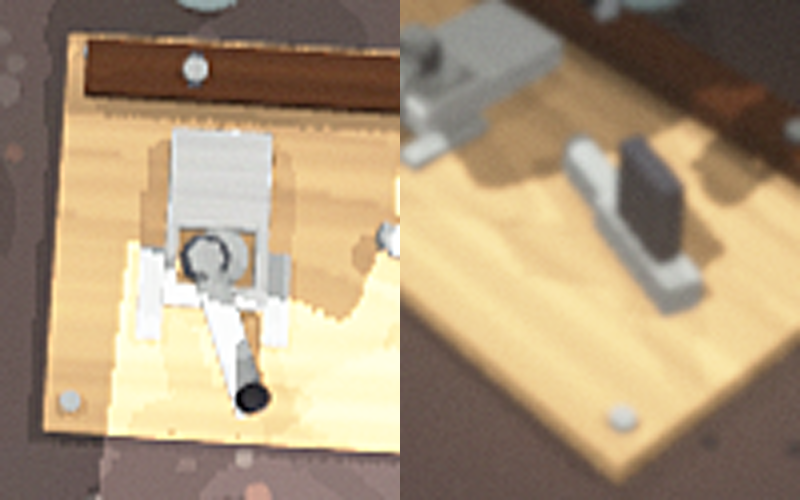

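The gap is now about 15.1 mm. Descending to grip the gauge's rib.

```bash

python3 -m inch '[[[0.002,-0.001,-0.03],[0,0,0]],[[0.002,-0.001,-0.06],[0,0,0]],[[0.002,-0.001,-0.09],[0,0,0]],[[0.002,-0.001,-0.109],[0,0,0]],[[0.002,-0.001,-0.109],[0,0,0]]]'
python3 -m inch '[[[0,0,0],[0,0,0]],[[0,0,0],[0,0,0]],[[0,0,0],[0,0,0]],[[0,0,0],[0,0,0]],[[0,0,0],[0,0,0]]]' 0
python3 - <<'E'
from h import *
z=dict(np.load("fit.npz"));j=z["j"];j[3]=.505;np.savez("fit.npz",**z)
s=status.sense();print(s["tcp_pos"])
for x,y in((42-8,-90),(42,-90),(42,-70),(42,-50),(42,-20)): print((x,y),w(j,(x,y,0))[:2]-s["tcp_pos"][:2])
E
```

```text
time_s: 10.7
tcp_pos: [0.4933, -0.1069, 0.0598]
tool_rot: [1.824, -2.554, -0.008]
wrist_force: [-0.5, -1.0, 0.0]
gripper_width: 0.502
finger_force: 0.0
time_s: 11.2
tcp_pos: [0.4971, -0.1088, 0.0639]
tool_rot: [-1.824, 2.555, -0.004]
wrist_force: [0.1, 0.4, 7.7]
gripper_width: 0.128
finger_force: 60.8
[ 0.4971441  -0.1087847   0.06386077]
(34, -90) [0.06694911 0.01588821]
(42, -90) [0.07493182 0.01536262]
(42, -70) [0.0762458  0.03531941]
(42, -50) [0.07755978 0.0552762 ]
(42, -20) [0.07953075 0.08521139]
```

```bash

python3 -m inch '[[[0.015,0.004,0.001],[0,0,4]],[[0.03,0.008,0.001],[0,0,8]],[[0.045,0.012,0.001],[0,0,12]],[[0.06,0.015,0.001],[0,0,15.2]],[[0.067,0.016,0.001],[0,0,15.2]]]'
python3 -m inch '[[[0,0,0],[0,0,0]],[[0,0,0],[0,0,0]]]'
python3 -c "
from cell import imaging;import cv2,numpy as np
a=imaging.get_image('top');b=imaging.get_image('side')
A=cv2.resize(a[160:285,225:385,::-1],None,fx=2.5,fy=2.5,interpolation=2);B=cv2.resize(b[200:325,225:385,::-1],None,fx=2.5,fy=2.5,interpolation=2)
cv2.imwrite('pics/g4.png',np.vstack([A,B])[:600])
cv2.imwrite('pics/g4.png',cv2.resize(b[200:320,235:395,::-1],None,fx=5,fy=5,interpolation=2))"
```

```text
time_s: 11.7
tcp_pos: [0.5628, -0.0924, 0.0639]
tool_rot: [2.147, -2.291, -0.0]
wrist_force: [-8.3, -2.0, 10.5]
gripper_width: 0.13
finger_force: 61.3
time_s: 11.9
tcp_pos: [0.5635, -0.0923, 0.0639]
tool_rot: [-2.146, 2.292, -0.002]
wrist_force: [2.0, 1.1, 3.2]
gripper_width: 0.129
finger_force: 60.4
```

View pics/g4.png

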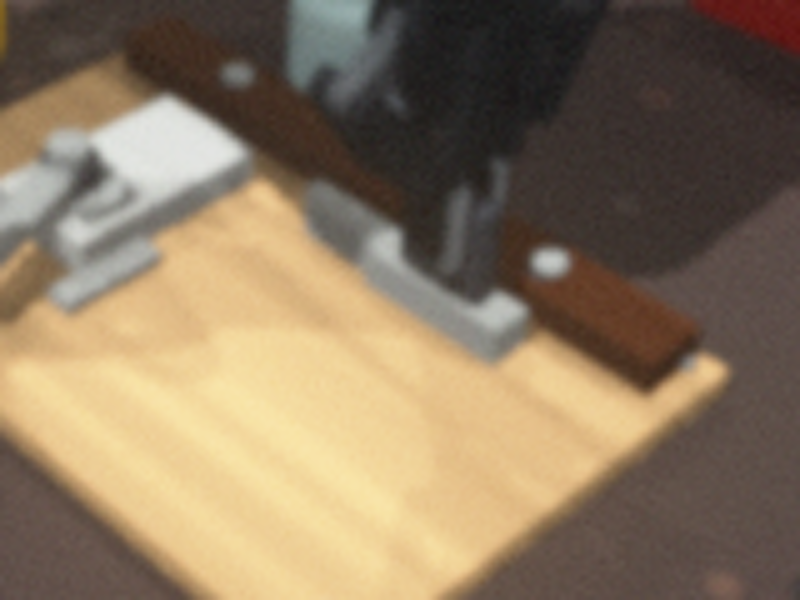

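The gauge is held parallel to the fence, a few mm off it, with its nose short of the jaw. Closing onto the fence in small steps.

```bash

python3 -m inch '[[[0.0025,0,0],[0,0,0]],[[0.005,0,0],[0,0,0]],[[0.005,0,0],[0,0,0]]]'
python3 -m inch '[[[0.001,0,0],[0,0,0]],[[0.001,0,0],[0,0,0]]]'
python3 -m inch '[[[0.001,0,0],[0,0,0]],[[0.001,0,0],[0,0,0]]]'
python3 -m inch '[[[0.001,0,0],[0,0,0]],[[0.001,0,0],[0,0,0]]]'
```

```text
time_s: 12.3
tcp_pos: [0.5643, -0.0924, 0.0639]
tool_rot: [2.143, -2.29, -0.006]
wrist_force: [-9.6, -0.4, 16.4]
gripper_width: 0.128
finger_force: 62.1
time_s: 12.5
tcp_pos: [0.5644, -0.0924, 0.0639]
tool_rot: [2.142, -2.289, -0.007]
wrist_force: [-12.1, -1.4, 17.3]
gripper_width: 0.129
finger_force: 62.5
time_s: 12.7
tcp_pos: [0.5659, -0.0924, 0.0639]
tool_rot: [2.143, -2.29, -0.007]
wrist_force: [-10.0, -1.2, 14.2]
gripper_width: 0.128
finger_force: 62.0
time_s: 12.9
tcp_pos: [0.5674, -0.0923, 0.0639]
tool_rot: [2.144, -2.29, -0.006]
wrist_force: [-9.2, -0.8, 14.4]
gripper_width: 0.128
finger_force: 61.9
```

Friction on the board is causing lag, so I'll unload the vertical a little and continue.

```bash

python3 -m inch '[[[0,0,0.001],[0,0,0]],[[0,0,0.001],[0,0,0]]]'
python3 -m inch '[[[0.001,0,0.0005],[0,0,0]],[[0.001,0,0.0005],[0,0,0]]]'
python3 -m inch '[[[0.001,0,0],[0,0,0]],[[0.001,0,0],[0,0,0]]]'
python3 -m inch '[[[0.001,0,0],[0,0,0]],[[0.001,0,0],[0,0,0]]]'
python3 -m inch '[[[0.001,0,0],[0,0,0]],[[0.001,0,0],[0,0,0]]]'
```

```text
time_s: 13.1
tcp_pos: [0.57, -0.0923, 0.0639]
tool_rot: [2.146, -2.293, -0.002]
wrist_force: [-2.7, 0.5, 3.4]
gripper_width: 0.125
finger_force: 60.2
time_s: 13.3
tcp_pos: [0.5718, -0.0923, 0.0643]
tool_rot: [2.147, -2.293, -0.001]
wrist_force: [0.6, -1.1, -1.6]
gripper_width: 0.131
finger_force: 59.5
time_s: 13.5
tcp_pos: [0.5729, -0.0923, 0.0645]
tool_rot: [2.148, -2.293, -0.0]
wrist_force: [0.4, -0.8, -1.3]
gripper_width: 0.127
finger_force: 59.5
time_s: 13.7
tcp_pos: [0.5736, -0.0922, 0.0646]
tool_rot: [2.147, -2.292, -0.001]
wrist_force: [-0.9, -0.1, -3.0]
gripper_width: 0.125
finger_force: 59.5
time_s: 13.9
tcp_pos: [0.5737, -0.0923, 0.0646]
tool_rot: [2.146, -2.292, -0.002]
wrist_force: [-3.5, -0.4, 1.0]
gripper_width: 0.125
finger_force: 59.8
```

Contact with the fence is at x = 0.5737. Sliding along it now.

```bash

python3 -m inch '[[[0.0004,0.006,0],[0,0,0]],[[0.0008,0.012,0],[0,0,0]],[[0.0012,0.018,0],[0,0,0]],[[0.0016,0.024,0],[0,0,0]],[[0.0016,0.024,0],[0,0,0]]]'
python3 -m inch '[[[0.0004,0.006,0],[0,0,0]],[[0.0008,0.012,0],[0,0,0]],[[0.0012,0.018,0],[0,0,0]],[[0.0016,0.024,0],[0,0,0]],[[0.0016,0.024,0],[0,0,0]]]'
python3 -m inch '[[[0.0004,0.006,0],[0,0,0]],[[0.0008,0.012,0],[0,0,0]],[[0.0008,0.012,0],[0,0,0]]]'
```

```text
time_s: 14.4
tcp_pos: [0.5754, -0.0672, 0.0644]
tool_rot: [2.148, -2.291, -0.003]
wrist_force: [-4.9, 0.6, -2.4]
gripper_width: 0.129
finger_force: 59.5
time_s: 14.9
tcp_pos: [0.577, -0.0436, 0.0644]
tool_rot: [2.148, -2.291, -0.003]
wrist_force: [-5.7, 1.0, -2.2]
gripper_width: 0.126
finger_force: 59.5
time_s: 15.2
tcp_pos: [0.5778, -0.0317, 0.0644]
tool_rot: [2.147, -2.292, -0.003]
wrist_force: [-4.5, -1.3, -2.6]
gripper_width: 0.131
finger_force: 59.5
```

The nose is in the gap. Lateral play equals gap minus 13 mm, so I'll check it gently, then go back to the fence.

```bash

for i in 1 2 3 4; do python3 -m inch '[[[-0.001,0,0],[0,0,0]],[[-0.001,0,0],[0,0,0]]]' | egrep 'tcp|wrist'; done
```

```text
tcp_pos: [0.5777, -0.0318, 0.0646]
wrist_force: [-2.7, 1.1, -2.9]
tcp_pos: [0.5775, -0.0324, 0.0652]
wrist_force: [-1.3, 0.8, -1.7]
tcp_pos: [0.5768, -0.0326, 0.0654]
wrist_force: [0.6, -0.2, -1.8]
tcp_pos: [0.5751, -0.0325, 0.0651]
wrist_force: [-0.3, 0.4, -1.9]
```

```bash

for i in 1 2 3; do python3 -m inch '[[[-0.0006,0,0],[0,0,0]],[[-0.0006,0,0],[0,0,0]]]' | egrep 'tcp|wrist'; done
```

```text
tcp_pos: [0.5749, -0.0325, 0.0651]
wrist_force: [1.1, -0.2, -1.7]
tcp_pos: [0.5747, -0.0324, 0.0651]
wrist_force: [3.8, 1.3, -3.5]
tcp_pos: [0.5745, -0.0324, 0.0652]
wrist_force: [5.2, 0.5, -4.6]
```

Contact is after about 2.5 mm, so the gap is about 15.5 mm, which is in range. Going back to the fence and on to the stop.

```bash

python3 -m inch '[[[0.002,0,0],[0,0,0]],[[0.004,0,0],[0,0,0]],[[0.0055,0,0],[0,0,0]],[[0.0055,0,0],[0,0,0]]]' | egrep 'tcp|wrist'
python3 -m inch '[[[0.0002,0.003,0],[0,0,0]],[[0.0003,0.005,0],[0,0,0]],[[0.0003,0.005,0],[0,0,0]]]' | egrep 'tcp|wrist'
for i in 1 2 3; do python3 -m inch '[[[0,0.0015,0],[0,0,0]],[[0,0.0015,0],[0,0,0]]]' | egrep 'tcp|wrist'; done
```

```text
tcp_pos: [0.5776, -0.0322, 0.0644]
wrist_force: [-1.4, 0.6, -1.6]
tcp_pos: [0.578, -0.0269, 0.0645]
wrist_force: [-1.9, 0.3, -2.6]
tcp_pos: [0.5781, -0.0257, 0.0646]
wrist_force: [-3.4, -1.2, -1.2]
tcp_pos: [0.5782, -0.0243, 0.0646]
wrist_force: [-4.1, -2.0, -2.7]
tcp_pos: [0.5783, -0.0228, 0.0646]
wrist_force: [-4.9, -2.4, -2.4]
```

```bash

for i in 1 2 3; do python3 -m inch '[[[0,0.001,0],[0,0,0]],[[0,0.001,0],[0,0,0]]]' | egrep 'tcp|wrist'; done
```

```text
tcp_pos: [0.5783, -0.0226, 0.0647]
wrist_force: [-4.9, -4.5, -2.4]
tcp_pos: [0.5783, -0.0224, 0.0648]
wrist_force: [-5.7, -6.4, -1.3]
tcp_pos: [0.5784, -0.0222, 0.0649]
wrist_force: [-5.3, -9.3, -1.6]
```

The step has stopped against the jaw. Relaxing the push, settling the gauge down, then releasing and lifting.

```bash

python3 -m inch '[[[-0.001,-0.0015,-0.0015],[0,0,0]],[[-0.001,-0.0015,-0.0015],[0,0,0]]]' | egrep 'tcp|wrist'
python3 -m inch '[[[0,0,0],[0,0,0]],[[0,0,0],[0,0,0]],[[0,0,0],[0,0,0]]]' 0.4
python3 -m inch '[[[0,0,0.03],[0,0,0]],[[0,0,0.06],[0,0,0]],[[0,0,0.1],[0,0,0]],[[-0.04,-0.03,0.12],[0,0,0]],[[-0.08,-0.06,0.12],[0,0,0]]]'
python3 -m inch '[[[-0.04,-0.03,0.02],[0,0,0]],[[-0.08,-0.06,0.04],[0,0,0]],[[-0.1,-0.08,0.04],[0,0,0]],[[-0.1,-0.1,0.04],[0,0,0]],[[-0.1,-0.1,0.04],[0,0,0]]]' | egrep 'tcp'
python3 -c "
from cell import imaging;import cv2,numpy as np
a=imaging.get_image('top');b=imaging.get_image('side')
cv2.imwrite('pics/t5.png',a[:,:,::-1])
A=cv2.resize(a[120:270,225:325,::-1],None,fx=4,fy=4,interpolation=2);B=cv2.resize(b[170:320,245:345,::-1],None,fx=4,fy=4,interpolation=2)
cv2.imwrite('pics/g5.png',np.hstack([A,B]))"
python3 gap.py pics/t5.png
```

```text
tcp_pos: [0.5782, -0.0227, 0.064]
wrist_force: [-4.7, -5.4, 1.6]
time_s: 19.0
tcp_pos: [0.5792, -0.0211, 0.064]
tool_rot: [-2.146, 2.291, -0.002]
wrist_force: [-0.7, 0.2, 0.2]
gripper_width: 0.403
finger_force: 0.0
time_s: 19.5
tcp_pos: [0.5035, -0.0797, 0.1869]
tool_rot: [-2.148, 2.286, -0.011]
wrist_force: [0.1, -1.6, 0.4]
gripper_width: 0.4
finger_force: 0.0
tcp_pos: [0.4011, -0.1813, 0.2242]Traceback (most recent call last):
  File "gap.py", line 22, in <module>
    r=least_squares(lambda p:(model(p)-d)[k],[50,1.2,81,d[72],60,97,220,95],bounds=([44,.5,78,120,20,80,120,70],[56,2.5,86,255,90,115,255,115]))
    return func(*args, **kwargs)
    raise ValueError("Initial guess is outside of provided bounds")
ValueError: Initial guess is outside of provided bounds
```

View pics/g5.png

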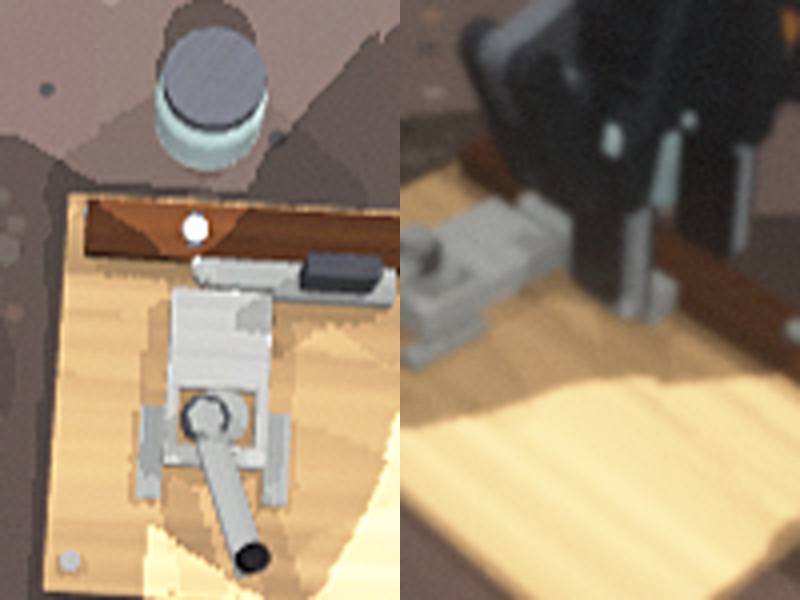

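The nose (tip at 200,268) lies in the gap along the fence. Its step is at the jaw's end (≈273,298), the jar is unmoved and the gripper is clear, so I'm handing in.

```bash
python3 -c "
from cell import job;print(job.finish_job())"
```

```text
the job is handed in; nothing more can be done
None
```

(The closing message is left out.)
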